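# Pull the slip mixer's fuse before cleaning

## Task

The slip mixer must be made dead before its paddle is cleaned. On its sloping control desk, squeeze in the two side tabs of the fuse cover and lift the cover off, then pull the cartridge fuse out of its spring clips, and put both the cover and the fuse in the steel parts tray without dropping the fuse. Leave the pots, tools and other loose things on the bench where they are.

Things in the scene. Friction and masses are not known exactly. Their poses are not given: they have to be found in the camera images.
- desk: Grey steel control desk with a sloping panel, fixed, on the left or right and turned a little: 220 deep (x), 280 wide (y), 105 mm high in front, 190 at the back. Origin: centre of its underside; -x is its front (robot's side), y level along it. The panel's switch (31 mm high), button and lamp lie 85 mm and more to the -y side of the fuse holder's centre.
- fuse_holder: Black fuse holder 96 (x) x 70 (y) x 12 mm on the desk's panel, under the cover. Origin: centre of its underside, on the panel, 148 mm above the bench. z: the panel's outward normal, 28 degrees from vertical, leaning to the desk's front; x straight up the slope; y level. The clips and brass stops at the fuse's ends (x = +-31.5, up to z = 29 mm) stand on it.
- seat (a point): Point on the axis of the seated fuse, midway between the clips: 32 mm out from the panel along the holder's z. Here, from x = -17 to +17 mm, both sides of the fuse are free for fingers down to the holder's top (z = 12 mm).
- clip_low (a point): Centre of the lower of two equal brass spring clips, C-shaped, open outward (holder's z), each round one cap of the fuse; 22 mm below seat along the holder's x. Each is 9 mm long (x), its jaws reach y = +-15 mm and 43 mm out from the panel.
- clip_high (a point): Centre of the other clip, 22 mm above seat along the holder's x. Pulled straight out along the holder's z, the fuse resists with 10 to 20 N in all over the first 5 to 8 mm, then the clips snap open; it is clear of them after 20 mm.
- fuse: White ceramic cartridge fuse with steel end caps: 22 mm diameter over the 16 mm long caps, 21 mm over the bare ceramic between them, 58 mm long, 50 to 80 g. Origin at its centre; x along its axis, which runs up the slope while it is seated. Hidden under the cover at the start.
- cover: Grey plastic snap cover over fuse and clips, an open-bottomed box 84 long (x, up the slope), 48 wide (y), 38 mm high (z), 75 g with its two tabs. Origin: centre of its open lower edge; seated, this is 12 mm out from the panel on the holder's z axis, axes as the holder's. Once both tabs are in it lifts off freely along the holder's z and is clear of the fuse and slots after 45 mm.
- tab_left (a joint): Black ribbed squeeze tab at the middle of the cover's +y long side, 22 mm long (x), standing out to y = 30 mm from z = 7 to 32 mm (cover coordinates): 60 mm over both tabs. 0 = out, 0.005 m = fully in; unlatched from about 0.003. Sprung: 2 N to start, about 5 N fully in. Unless both tabs are in, their hooks hold the cover down.
- tab_right (a joint): The same tab on the cover's -y side. The hooked feet of the tabs reach 9 mm below the cover's lower edge, into slots in the holder; on a flat floor the cover stands on these feet.
- parts_tray: Shallow open steel tray, 200 (x) x 260 (y) x 28 mm high, walls and floor 3 mm thick, empty, fixed on the bench on the other side from the desk and turned a little. Origin: centre of its underside, on the bench.
- pot_a: Unfired pale clay pot with two pointed ears, 86 mm diameter, 72 mm high, loose, on the robot's side, about the middle. Origin under its centre.
- pot_b: A second such pot, out to the left. Origin under its centre.
- mould: White plaster casting mould, block 130 x 110 x 60 mm, loose, out to the right. Origin under its centre.
- jug: White plastic jug with a handle, 90 mm diameter, 110 mm high, loose, on the robot's side, to the left. Origin under its centre.
- glaze_jar: Jar with a white cap, 72 mm diameter, 95 mm high, loose, to the right. Origin under its centre.
- brush: Brush 190 mm long, lying to the left.
- screwdriver: Screwdriver with a black handle, 190 mm long, lying on the robot's side, to the right.
There are look-alikes about, which are no part of the job. Leave any blue look-alike of the cover alone.

How it is judged:
On the way, in this order (a step that is already met when the one before it is completed fails the run):
1. both side tabs of the cover are squeezed in by the fingers (value of joint each of tab_left, tab_right above 0.003 m and contact force between the fingers and cover above 1 N), for 0.1 s.
2. the cover is lifted clear of the fuse holder (distance between cover and fuse_holder above 0.08 m), for 0.2 s.
3. the fuse is out of its clips (distance between fuse and seat above 0.04 m), for 0.2 s.
At the end, for the whole second after the job is handed in: Cover and fuse are both in the parts tray, let go and at rest: the cover's origin at least 22 mm inside the tray's walls and under 60 mm above the bench, the fuse's centre inside the walls and under 45 mm above the bench (x of cover in the frame of parts_tray between -0.075 and 0.075 m and y of cover in the frame of parts_tray between -0.105 and 0.105 m and z of cover in the frame of parts_tray between 0 and 0.06 m and x of fuse in the frame of parts_tray between -0.095 and 0.095 m and y of fuse in the frame of parts_tray between -0.125 and 0.125 m and z of fuse in the frame of parts_tray between 0 and 0.045 m and linear speed of each of cover, fuse below 0.03 m/s); the robot touches nothing.
It fails at once if the fuse falls freely (out of the fingers and faster than 1 m/s, a drop of about 50 mm) (contact force between the fingers and fuse below 0.05 N and linear speed of fuse above 1 m/s).
It fails at once if a clay pot or the plaster mould is shifted by more than 30 mm (distance of any of pot_a, pot_b, mould from where it was at the start of the episode above 0.03 m).
It fails at once if the jug or the jar is shifted by more than 30 mm (distance of any of jug, glaze_jar from where it was at the start of the episode above 0.03 m).
It fails at once if the brush or the screwdriver is shifted by more than 30 mm (distance of any of brush, screwdriver from where it was at the start of the episode above 0.03 m).
It also fails if it takes over 64 s, if anything falls off the work surface, if the arm or the gripper's body presses on something with over 40 N, if the wrist force passes 120 N, or if a joint passes its speed limit or range.

## Robot

A 7-joint arm with a two-finger parallel gripper is mounted at the origin on the work surface. World frame = base frame: x ahead of the robot, y to its left, z up, the work surface at z = 0. Lengths are in m, angles in rad, forces in N, time in s.
With the tool pointing down it reaches from about 0.35 to 0.9 m from the base axis. Payload 8.1 kg.
Tool frame: the origin (TCP) lies at the very end of the fingers, on their centre line; the grasp point (between the pads) lies 19 mm behind it (grip_depth is the distance from the TCP to the grasp point, in m); z points along the fingers, y is the line along which they close (so a half turn about z gives the same grasp; the last joint's range is limited). The gripper opens to 92 mm and grips with 3 to 60 N. Pads are 19 mm wide; open, the fingers measure 130 mm over their backs; the gripper's body (75 mm by 190 mm) begins 47 mm behind the grasp point.
Start: joints at [-1.313, 0.434, 0.025, 1.573, -0.012, 1.134, -0.075], TCP at [0.221, 0.585, 0.227] pointing down, gripper open.
Joint ranges: [-2.62, 2.62], [-0.44, 2.09], [-1.27, 1.32], [0.08, 2.57], [-1.32, 4.46], [0.12, 2], [-2.74, 2.74]. Speed limits (rad/s): [2.22, 2.22, 3.01, 3.01, 3.14, 3.14, 3.14].

## Interface

Orientations are given as a unit quaternion [w, x, y, z].
In Python, from plant import sense, capture, camera_model, job_done, grip_depth gives the robot as it stands. The module is installed in compiled form; this text tells all that it offers.
- The arm moves only by the tool step_arm, never from a script. Its argument "moves" is a list of rows, each a list of 7 numbers: the shift along the tool's x, y, z in units of 25 mm (1.0 is 25 mm), then the turn, a rotation vector about the tool's x, y, z in units of 10 degrees (1.0 is 10 degrees), then the opening, from 0 (shut) to 1 (fully open). In form: [[tx, ty, tz, rx, ry, rz, hand], ...]. A call has 1 to 10 rows; each row is the pose to reach, as a shift and turn from the pose commanded when the call began, along the tool's axes at that moment; what a row does not reach only later rows make up. A row lasts 1/8 s, in which the tool goes at most 62.5 mm and 10.7 degrees, less where a joint would pass 70% of its speed; a pose out of reach is approached as far as the arm can. A call with a gripper value outside its range is refused whole. The fingers move at their own pace and stop on an object; "force" is the grip in N (left out, the last holds). Time passes only in rows, so rows that repeat a pose let the fingers close. It gives the time, the measured TCP pose, the force, the opening and the grip force at its end, in the units of the state.
- sense(): the state, without advancing time (a new reading comes with each control period).
- capture(name): name is "side" or "top" or "wrist"; returns the picture (384x512x3 uint8, blue, green, red); there is no depth.
- camera_model(name): a dict with "intrinsics" (3x3 intrinsics, pixels), "origin" and "attitude" of the camera in the world. Camera axes: x right, y down, z forward; pixel columns grow to the right and rows downward; lengths in m; the calibration is good to about 2 mm. A picture is of the moment at which its call begins: read the wrist's pose just before it. camera_model takes no time and is no camera call; for the wrist camera it gives the pose at the moment of the call.
- job_done(): hands the job in; it is judged then, once.
The state is a dict: "time_s": time; "q": joint angles; "joint_vel": joint speeds; "effort": joint torques, N m; "ee_pos": TCP position; "ee_rot": TCP orientation; "ft_force": force on the tool from outside, world axes, zero at the start; "wrist_torque": the same for the moment, N m; "opening": finger opening in m; "finger_force": force on a finger pad.
Only numpy, scipy, OpenCV 4.12 (cv2) and the standard library are available. Lean on these libraries where they do the work, as an engineer would, in place of code of your own. Each camera call takes 0.05 s, during which the arm holds its last target. There are 200 camera calls.

## Working session

There is one attempt and no reset: what is moved stays moved. The work goes in short steps, Python scripts to look and compute and a tool call to move; the robot and the scene stay as the last step left them, time stands still between calls to the robot, and variables do not carry over. Pictures are saved under pics/ and viewed, at most 12 in all, crops included, and the job is handed in when it is done.

Besides the shell and the picture viewer there is one more tool, called after ">>>" as a command line: name --pt "numbers of a row" for each row, then --argument value for the rest. step_arm: Moves the arm, as the interface text tells. Its arguments: {"type":"object","properties":{"moves":{"type":"array","items":{"type":"array","items":{"type":"number"}}},"force":{"type":"number"}},"required":["moves"]}

```bash
mkdir -p pics
python3 - <<'E'
from plant import *
import cv2,numpy as np
for n in("side","top"):
    cv2.imwrite(f"pics/{n}0.png",cv2.resize(capture(n),(800,600),interpolation=cv2.INTER_CUBIC))
    m=camera_model(n);print(n,m)
s=sense();print(s,grip_depth)
E
```

```text
side {'intrinsics': array([[421.3497314 ,   0.        , 254.5211937 ],
       [  0.        , 421.3497314 , 198.40621709],
       [  0.        ,   0.        ,   1.        ]]), 'origin': array([ 0.03877562, -0.88648375,  0.88760803]), 'attitude': array([-0.43652852,  0.86911742, -0.2051587 ,  0.10948818])}
top {'intrinsics': array([[361.36366628,   0.        , 252.05757993],
       [  0.        , 361.36366628, 188.2932352 ],
       [  0.        ,   0.        ,   1.        ]]), 'origin': array([ 0.40832922, -0.00632266,  1.17359005]), 'attitude': array([ 0.02678298, -0.70526423,  0.70785285, -0.02879892])}
{'time_s': 0.1, 'q': array([-1.31259185,  0.4351719 ,  0.02495933,  1.57398866, -0.0116196 ,
        1.1339999 , -0.07509215]), 'joint_vel': array([-0.00179101, -0.00091193,  0.00075483, -0.00194613, -0.0010959 ,
       -0.00189236, -0.00041189]), 'effort': array([ 2.38905894e-03, -6.69125819e+01,  9.87483077e-01, -3.15147150e+01,
       -6.05646218e-02,  3.74328915e-02,  5.56584155e-05]), 'ee_pos': array([0.2205173 , 0.5843215 , 0.22601847]), 'ee_rot': array([-7.50451455e-05,  1.79453165e-01,  9.83766261e-01, -7.07430393e-04]), 'ft_force': array([-0.18733148,  1.03893919,  0.04814108]), 'wrist_torque': array([-0.05514594, -0.03585037,  0.0697271 ]), 'finger_force': 0.0, 'opening': 0.09156220623198336} 0.0188
```

View pics/top0.png

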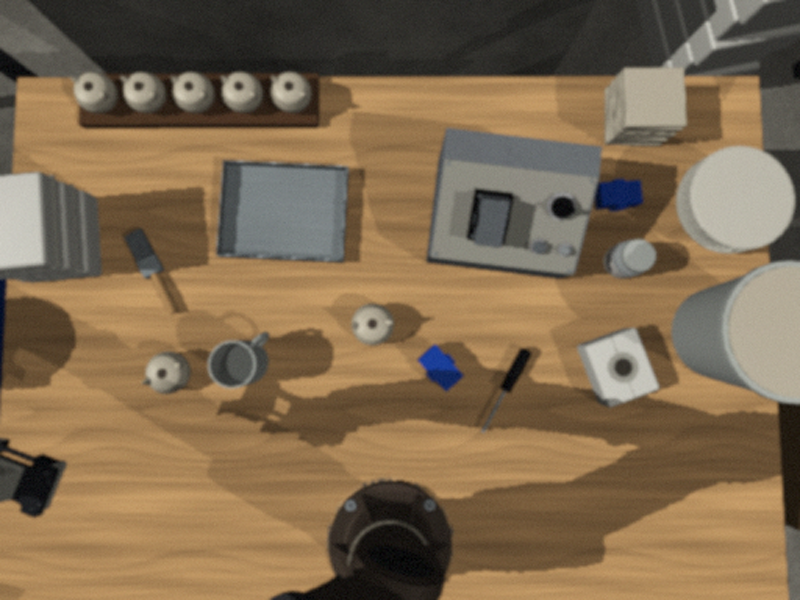

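View pics/side0.png

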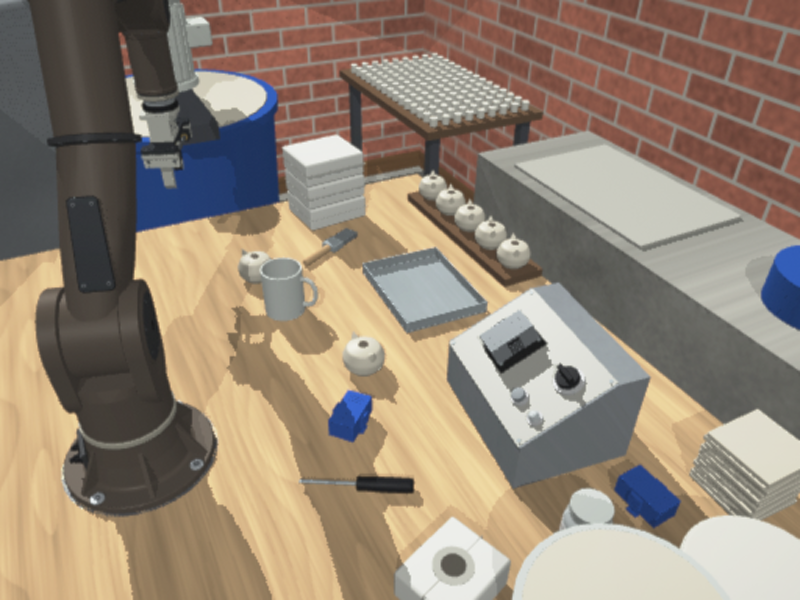

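Top view (800x600 px): the desk panel has front-top edge (430,263)–(574,276) and back-top edge (447,130)–(601,148). The cover is near (491,217). Tray rim corners are (222,160), (348,167), (343,262), (217,256). Next: fit poses.

```bash
cat > h.py <<'E'
import numpy as np,cv2
from scipy.spatial.transform import Rotation as R
from scipy.optimize import least_squares
from plant import *
def rot(q): return R.from_quat(np.r_[q[1:],q[0]])
def proj(m,P): 
    c=rot(m["attitude"]).inv().apply(np.atleast_2d(P)-m["origin"])@m["intrinsics"].T
    return c[:,:2]/c[:,2:]
def place(p,P): return R.from_euler('z',p[2]).apply(P)+[p[0],p[1],0]
def fit(views,p0):
    f=lambda p:np.concatenate([(proj(m,place(p,np.array(P)))-px).ravel() for m,P,px in views])
    s=least_squares(f,p0);return s.x,np.round(s.fun,1)
def move_to(T,Rt):
    s=sense();r=rot(s["ee_rot"])
    return np.round(r.inv().apply(T-s["ee_pos"])/.025,2),np.round(np.degrees((r.inv()*Rt).as_rotvec())/10,2)
E
python3 - <<'E'
from h import *
t=camera_model("top"); sd=camera_model("side");S=.64
tp=np.array([(222,160),(348,167),(343,262),(217,256)])*S
P=[(.1,.13,.028),(.1,-.13,.028),(-.1,-.13,.028),(-.1,.13,.028)]
tps=np.array([(435,250),(487,301),(410,329),(363,265)])*S
tray=fit([(t,P,tp),(sd,[P[0],P[1],P[2],P[3]],tps)],[.6,.3,0]);print("tray",tray)
D=[(-.11,.14,.105),(-.11,-.14,.105),(.11,.14,.19),(.11,-.14,.19)]
dp=np.array([(430,263),(574,276),(447,130),(601,148)])*S
ds=np.array([(449,347),(519,444),(561,283),(648,379)])*S
desk=fit([(t,D,dp),(sd,D,ds)],[.6,-.2,0]);print("desk",desk)
# cover top centre ~ y offset
m=t
px=np.array([489.,218.])*S
d=rot(m["attitude"]).apply(np.linalg.inv(m["intrinsics"])@np.r_[px,1])
n=R.from_euler('z',desk[0][2]).apply([-np.sin(np.radians(28)),0,np.cos(np.radians(28))])
for pz,lab in((0.148,"panel"),):
    o=place(desk[0],np.array([[-.03,0,.148]]))[0]+n*.05
    X=m["origin"]+d*((o-m["origin"])@n)/(d@n)
    print(X,R.from_euler('z',-desk[0][2]).apply(X-o))
E
```

```text
tray (array([ 0.67226096,  0.21620128, -0.04030438]), array([ 1. ,  0.4,  0.6, -1.1,  1.1, -0.7,  0.4,  0.2, -0.1, -1.9,  0.6,
        0.8, -1.9, -3. , -1.2, -0.5]))
desk (array([ 0.65421667, -0.23046674, -0.12426064]), array([-0.3, -3.5,  1. , -0.5, -0.1, -0.2,  1. ,  0.1, -1.3, -3.2, -0.7,
        3.7, -2.9,  0.1,  0.6, -0.7]))
[ 0.61853139 -0.17650303  0.19819564] [0.01137512 0.04912475 0.00604826]
```

```bash
cat >> h.py <<'E'
TH=np.radians(28)
def holder(yaw):  # rotation of holder frame
    return R.from_euler('z',yaw)*R.from_euler('y',-TH)
def tool(yaw):
    M=holder(yaw).as_matrix(); return R.from_matrix(np.c_[-M[:,0],M[:,1],-M[:,2]])
E
python3 - <<'E'
from h import *
y=-.124
c=np.array([.6185,-.1765,.198]); Rt=tool(y)
print(holder(y).as_matrix())
T=c+holder(y).apply([-.03,0,.13]);print(T,*move_to(T,Rt))
s=sense();print(move_to(s["ee_pos"]+[0.1,0,.15],Rt)); m=camera_model("wrist"); r=rot(s["ee_rot"])
print(r.inv().apply(m["origin"]-s["ee_pos"]),(r.inv()*rot(m["attitude"])).as_matrix(),m["intrinsics"])
E
```

```text
[[ 8.76168185e-01  1.23682474e-01 -4.65866888e-01]
 [-1.09205142e-01  9.92321846e-01  5.80654041e-02]
 [ 4.69471563e-01 -3.46944695e-18  8.82947593e-01]]
[ 0.53165226 -0.16567534  0.29869904] [-22.24 -23.68  -2.87] [-0.34 -2.79 -1.33]
(array([-3.74,  1.4 , -6.  ]), array([-0.34, -2.79, -1.33]))
[ 0.07705449 -0.00091428 -0.15753527] [[-1.03183076e-04 -9.59794889e-01 -2.80702262e-01]
 [ 9.99999661e-01 -3.28399390e-04  7.55295000e-04]
 [-8.17110733e-04 -2.80702089e-01  9.59794597e-01]] [[300.31995421   0.         255.809094  ]
 [  0.         300.31995421 185.86877416]
 [  0.           0.           1.        ]]
```

>>> step_arm --pt "-2 -1 -2 0 0 0 1" --pt "-4 -3 -4 0 -0.3 -0.1 1" --pt "-6 -5.5 -6 0 -0.6 -0.3 1" --pt "-8 -7.5 -6 -0.1 -1 -0.5 1" --pt "-10 -10 -6 -0.1 -1.3 -0.6 1" --pt "-12 -12 -6 -0.1 -1.6 -0.7 1" --pt "-14 -14 -6 -0.2 -1.9 -0.9 1" --pt "-16 -16.5 -6 -0.2 -2.2 -1 1" --pt "-18 -18.5 -6 -0.3 -2.5 -1.1 1" --pt "-20 -21 -5 -0.34 -2.79 -1.33 1"

```text
time_s: 1.35
ee_pos: [0.4528, 0.051, 0.3682]
ee_rot: [0.243, 0.06, 0.968, -0.014]
ft_force: [1.6, -0.9, 0.5]
opening: 0.0915
finger_force: 0.0
```

Run:
```python
from h import *
c=np.array([.6185,-.1765,.198]); y=-.124
T=c+holder(y).apply([-.03,0,.13]);s=sense();print(s["time_s"],s["q"],s["ee_pos"],*move_to(T,tool(y)))
```

```text
1.35 [-0.96114197 -0.30313091  0.37857668  2.11021738  0.51093245  0.97900582
  0.65324083] [0.45280071 0.05095464 0.36819443] [-2.39 -8.22  4.42] [0.01 0.02 0.  ]
```

>>> step_arm --pt "-0.7 -2 1 0 0 0 1" --pt "-1.3 -4 2 0 0 0 1" --pt "-2 -6.2 3.2 0 0 0 1" --pt "-2.4 -8.2 4.4 0 0 0 1" --pt "-2.4 -8.2 4.4 0 0 0 1" --pt "-2.4 -8.2 4.4 0 0 0 1"

```text
time_s: 2.1
ee_pos: [0.5307, -0.1628, 0.2985]
ee_rot: [0.242, 0.06, 0.968, -0.014]
ft_force: [-0.3, 1.1, 1.1]
opening: 0.0916
finger_force: 0.0
```

Run:
```python
from h import *
c=np.array([.6185,-.1765,.198]); y=-.124
T=c+holder(y).apply([-.03,0,.13]);s=sense();print(s["time_s"],s["q"],s["ee_pos"],*move_to(T,tool(y)))
np.save("w1",np.array([0]))
m=camera_model("wrist");im=capture("wrist");import pickle;pickle.dump((m,im),open("w1.p","wb"))
cv2.imwrite("pics/w1.png",cv2.resize(im,(800,600),interpolation=cv2.INTER_CUBIC))
```

```text
2.1 [-1.12730456 -0.25497178  1.20863393  2.11675745  0.39064234  0.65126343
  1.32050214] [ 0.53065866 -0.1627564   0.29853744] [-0.05 -0.11  0.02] [ 0.01  0.   -0.  ]
```

View pics/w1.png

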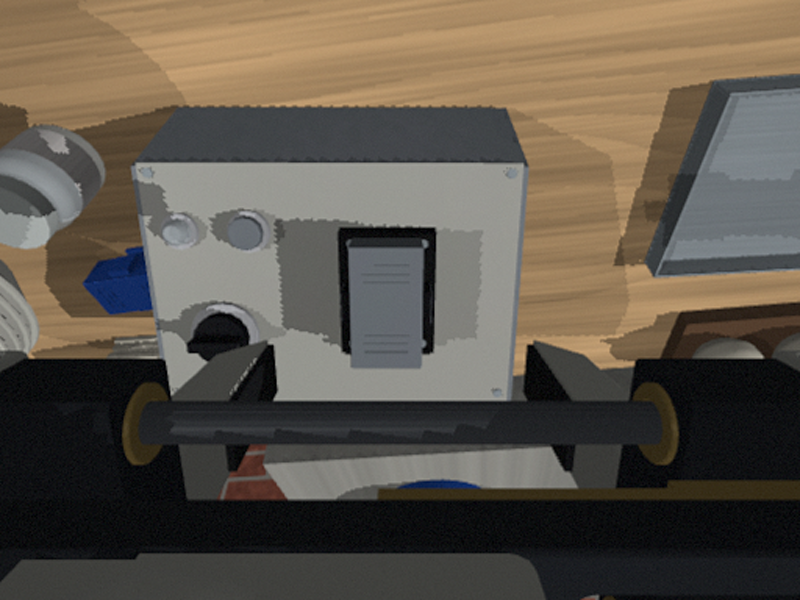

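The wrist view shows the panel with black holder corners at (339,228), (436,228), (434,354), (340,354), and the cover's top face at (349,250)–(421,368). The switch sits at (220,332), well to the side.

Run:
```python
from h import *
import pickle
m,im=pickle.load(open("w1.p","rb"));S=.64
P=np.array([(-42,-24,50),(-42,24,50),(42,24,50),(42,-24,50),(-48,-35,12),(-48,35,12)])/1000
px=np.array([(349,250),(424,250),(421,368),(351,368),(339,229),(436,229)])*S
f=lambda p:(proj(m,holder(p[3]).apply(P)+p[:3])-px).ravel()
s=least_squares(f,[.63,-.18,.148,-.124]);print(s.x,np.round(s.fun,1))
s2=least_squares(lambda p:f(np.r_[p[:2],.148,p[2]]),[.63,-.18,-.124]);print(s2.x,np.round(s2.fun,1))
c=im[130:245,200:300];cv2.imwrite("pics/w1c.png",cv2.resize(c,None,fx=5,fy=5,interpolation=cv2.INTER_CUBIC))
# desk edge
e=np.array([(134,163),(527,163)])*S
print(proj(m,holder(s2.x[2]).apply([[-.0906,-.14-.05,0],[-.0906,.14-.05,0]])+np.r_[s2.x[:2],.148])/S)
```

```text
[ 0.63817963 -0.18560425  0.14300667 -0.13505601] [ 0.  -0.9 -0.2 -0.6 -0.1  0.2  0.4  0.  -0.3  0.5  0.1  1. ]
[ 0.633754   -0.18487619 -0.13495173] [-0.5 -1.3  0.4 -0.9  0.4  1.5 -0.1  1.3 -0.9 -0.   0.8  0.5]
[[115.28523625 163.72719029]
 [515.82783835 167.28996193]]
```

View pics/w1c.png

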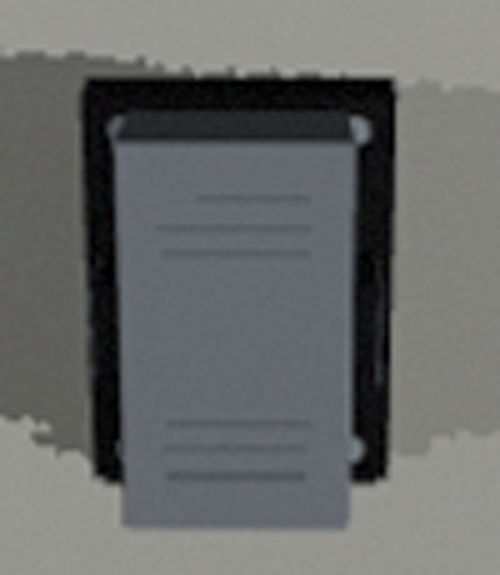

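The crop shows the cover top at (117,141)–(356,140)–(350,526)–(124,526) and the holder edges at x 82–396, y 78–481. I'll refit with these.

Run:
```python
from h import *
import pickle
m,im=pickle.load(open("w1.p","rb"))
P=np.array([(-42,-24,50),(-42,24,50),(42,24,50),(42,-24,50),(-48,-35,12),(-48,35,12),(48,35,12),(48,-35,12)])/1000
px=(np.array([(117,141),(356,140),(350,526),(124,526),(83,80),(395,80),(386,480),(95,481)])+.5)/5-.5+[200,130]
f=lambda p:(proj(m,holder(p[3]).apply(P)+p[:3])-px).ravel()
s=least_squares(f,[.63,-.18,.148,-.124]);print(s.x,np.round(s.fun,1))
s2=least_squares(lambda p:f(np.r_[p[:2],.148,p[2]]),[.63,-.18,-.124]);print(s2.x,np.round(s2.fun,1))
for o,y in((s.x[:3],s.x[3]),(np.r_[s2.x[:2],.148],s2.x[2])):
    # tabs pads: TCP at cover z 12 -> holder z
    for z in (.09,.026):
        print(z,*move_to(o+holder(y).apply([0,0,z]),tool(y)), o+holder(y).apply([0,0,z]))
```

```text
[ 0.63537001 -0.1854332   0.14398122 -0.129944  ] [-0.4 -0.2  0.   0.1 -0.2  0.   0.3 -0.  -0.2  0.1  0.4  0.3  0.1 -0.
  0.  -0.3]
[ 0.63162023 -0.18481851 -0.1299524 ] [-0.9 -0.7  0.5 -0.3  0.2  1.  -0.1  0.9 -0.7 -0.5  0.9 -0.3  0.6  0.7
 -0.4  0.4]
0.09 [-0.85 -0.43  3.87] [0.03 0.   0.04] [ 0.5934738  -0.17995819  0.22344651]
0.026 [-0.85 -0.44  6.43] [0.03 0.   0.04] [ 0.62326666 -0.18385153  0.16693786]
0.09 [-0.79 -0.42  3.66] [0.03 0.   0.04] [ 0.58972406 -0.17934315  0.22746528]
0.026 [-0.79 -0.44  6.22] [0.03 0.   0.04] [ 0.61951689 -0.18323674  0.17095664]
```

>>> step_arm --pt "-0.4 -0.2 1 0 0 0 1" --pt "-0.8 -0.42 2.5 0.03 0 0.04 1" --pt "-0.8 -0.42 3.6 0.03 0 0.04 1" --pt "-0.8 -0.42 3.6 0.03 0 0.04 1" --pt "-0.8 -0.42 3.6 0.03 0 0.04 1"

```text
time_s: 2.78
ee_pos: [0.543, -0.1632, 0.2659]
ee_rot: [0.254, 0.065, 0.965, -0.022]
ft_force: [0.7, -0.3, -0.5]
opening: 0.0919
finger_force: 0.0
```

Run:
```python
from h import *
import pickle
s=sense();print(s["time_s"],s["q"],s["joint_vel"].round(3))
o=np.array([.6335,-.1851,.146]);y=-.13
for z in (.09,.02):print(*move_to(o+holder(y).apply([0,0,z]),tool(y)))
m=camera_model("wrist");im=capture("wrist");pickle.dump((m,im),open("w2.p","wb"))
cv2.imwrite("pics/w2.png",cv2.resize(im[100:300,130:390],None,fx=3,fy=3,interpolation=cv2.INTER_CUBIC))
```

```text
2.775 [-1.38769845 -0.43768823  1.31449473  2.17470476  0.82196808  0.69321136
  0.90309781] [ 0.004  0.001  0.011 -0.007  0.    -0.002 -0.001]
[-0.96 -0.37  2.4 ] [-0.06  0.15 -0.01]
[-0.88 -0.34  5.2 ] [-0.06  0.15 -0.01]
```

View pics/w2.png

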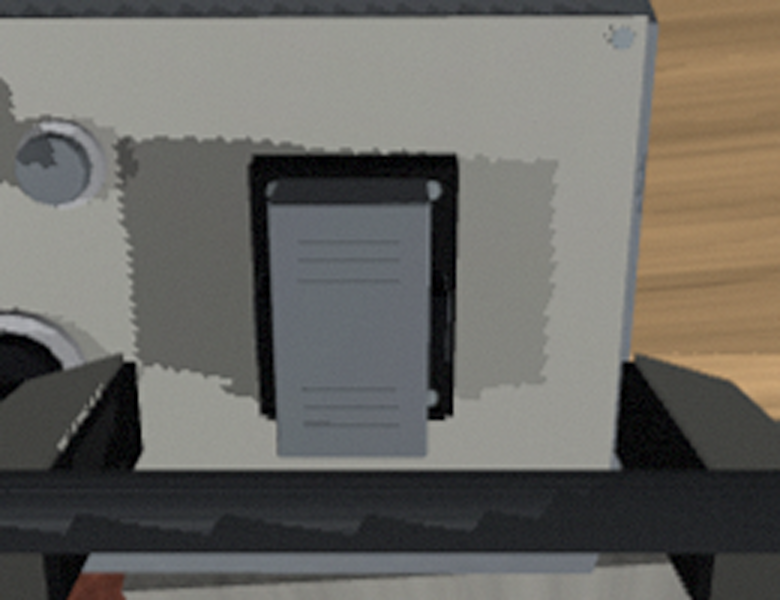

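The arm has stopped at its joint 2 and 3 limits (q2 −0.438, q3 1.31) because joint 3 took up most of the swing. The crop shows the cover still intact, centred at (350,330). I'll fit a kinematic model so I can plan a reconfiguration.

```bash
cat > kin.py <<'E'
import numpy as np, itertools
from scipy.spatial.transform import Rotation as R
from scipy.optimize import least_squares
def fk(q,sg,p):
    # p: d1,d3,d5,d7 + y offsets at each joint(6) + x offsets(2) + o1
    a='zyzyzyz'; r=R.from_euler('z',p[12]);x=np.zeros(3)
    off=[(0,0,0),(0,p[4],p[0]),(0,p[5],0),(p[10],p[6],p[1]),(-p[10],p[7],0),(p[11],p[8],p[2]),(0,p[9],0)]
    for i in range(7):
        x=x+r.apply(off[i]); r=r*R.from_euler(a[i],sg[i]*q[i])
    return x+r.apply([0,0,p[3]]),r*R.from_euler('z',p[13])
E
cat > cal.py <<'E'
from kin import *
from h import sense,rot
s=sense()
qs=[[-1.31259185,.4351719,.02495933,1.57398866,-.0116196,1.1339999,-.07509215],[-.96114197,-.30313091,.37857668,2.11021738,.51093245,.97900582,.65324083],[-1.12730456,-.25497178,1.20863393,2.11675745,.39064234,.65126343,1.32050214],s["q"]]
xs=[[.2205173,.5843215,.22601847],[.45280071,.05095464,.36819443],[.53065866,-.1627564,.29853744],s["ee_pos"]]
rs=[[-7.5e-5,.179453,.983766,-.00070743],[.243,.06,.968,-.014],[.242,.06,.968,-.014],s["ee_rot"]]
best=None
def f(p,sg):
    e=[]
    for q,x,r in zip(qs,xs,rs):
        X,Rr=fk(q,sg,p); e+=list(X-x)+list(.3*(rot(r).inv()*Rr).as_rotvec())
    return np.r_[e,.02*p[4:12]]
for c in itertools.product([1,-1],repeat=4):
    sg=[c[0],1,c[1],1,c[2],1,c[3]]
    for o1 in(0,3.14):
      for o7 in (0,3.14,1.57,-1.57):
        p0=np.r_[.35,.4,.4,.25,np.zeros(8),o1,o7]
        s_=least_squares(f,p0,args=(sg,),max_nfev=40)
        if best is None or s_.cost<best[0]: best=(s_.cost,sg,s_.x)
print(best[0],best[1],best[2].round(3)); e=f(best[2],best[1]);print((e[:24]*1e3).round(1))
np.savez("kin.npz",sg=best[1],p=best[2])
E
python3 cal.py
```

```text
2.1815830666590028e-07 [-1, 1, -1, 1, -1, 1, -1] [ 0.272  0.558  0.428  0.371 -0.018 -0.018 -0.008 -0.008 -0.    -0.
 -0.    -0.    -0.     1.571]
[-0.   0.  -0.   0.   0.   0.   0.   0.  -0.  -0.  -0.  -0.1  0.  -0.
 -0.   0.   0.3  0.1 -0.   0.   0.   0.   0.   0. ]
```

Model fits to 0.3 mm. Next I'll see whether a pseudo-inverse IK reproduces the drift, and find a good branch.

```bash
cat >> kin.py <<'E'
K=np.load("kin.npz");SG=K["sg"];PP=K["p"]
LO=np.array([-2.62,-.44,-1.27,.08,-1.32,.12,-2.74]);HI=np.array([2.62,2.09,1.32,2.57,4.46,2,2.74])
VM=np.array([2.22,2.22,3.01,3.01,3.14,3.14,3.14])
def F(q): return fk(q,SG,PP)
def err(q,X,Rt):
    x,r=F(q);return np.r_[X-x,(Rt*r.inv()).as_rotvec()]
def jac(q):
    x,r=F(q);J=np.zeros((6,7))
    for i in range(7):
        d=q.copy();d[i]+=1e-5;x2,r2=F(d);J[:,i]=np.r_[x2-x,(r2*r.inv()).as_rotvec()]/1e-5
    return J
def simrow(q,X,Rt,lam=.02,n=5):
    for _ in range(n):
        e=err(q,X,Rt)
        if np.linalg.norm(e[:3])>.0125: e[:3]*=.0125/np.linalg.norm(e[:3])
        t=np.radians(10.7)/5
        if np.linalg.norm(e[3:])>t: e[3:]*=t/np.linalg.norm(e[3:])
        J=jac(q);dq=J.T@np.linalg.solve(J@J.T+lam**2*np.eye(6),e)
        k=max(1,np.max(abs(dq)/(.7*VM*.025)));q=np.clip(q+dq/k,LO,HI)
    return q
def simcall(q,rows,**k):
    x0,r0=F(q)
    for m in rows:
        q=simrow(q,x0+r0.apply(np.array(m[:3])*.025),r0*R.from_rotvec(np.radians(10)*np.array(m[3:6])),**k)
    return q
def iks(X,Rt,n=40,seed=0):
    g=np.random.default_rng(seed);out=[]
    for _ in range(n):
        q0=g.uniform(LO,HI);s=least_squares(lambda q:np.r_[err(q,X,Rt),.002*(q-q0)],q0,bounds=(LO,HI),max_nfev=60)
        if np.linalg.norm(err(s.x,X,Rt))<.01: out.append(s.x)
    return np.array(out)
E
python3 - <<'E'
from kin import *; from h import tool,holder
np.set_printoptions(precision=2,suppress=True)
c1=[[-2,-1,-2,0,0,0],[-4,-3,-4,0,-.3,-.1],[-6,-5.5,-6,0,-.6,-.3],[-8,-7.5,-6,-.1,-1,-.5],[-10,-10,-6,-.1,-1.3,-.6],[-12,-12,-6,-.1,-1.6,-.7],[-14,-14,-6,-.2,-1.9,-.9],[-16,-16.5,-6,-.2,-2.2,-1],[-18,-18.5,-6,-.3,-2.5,-1.1],[-20,-21,-5,-.34,-2.79,-1.33]]
c2=[[-.7,-2,1,0,0,0],[-1.3,-4,2,0,0,0],[-2,-6.2,3.2,0,0,0]]+[[-2.4,-8.2,4.4,0,0,0]]*3
q=np.array([-1.31259185,.4351719,.02495933,1.57398866,-.0116196,1.1339999,-.07509215])
for lam in(.01,.1,.3):
    a=simcall(q,c1,lam=lam);print(a);print(simcall(np.array([-.96114197,-.30313091,.37857668,2.11021738,.51093245,.97900582,.65324083]),c2,lam=lam))
print("real [-.96 -.30 .38 2.11 .51 .98 .65] [-1.13 -.25 1.21 2.12 .39 .65 1.32]")
o=np.array([.6335,-.1851,.146]);y=-.13
for z in(.02,.12):
    s=iks(o+holder(y).apply([0,0,z]),tool(y));print(z,len(s));print(s[:14])
E
```

```text
[-0.99 -0.31  0.39  2.11  0.52  0.99  0.63]
[-1.15 -0.28  1.22  2.12  0.43  0.66  1.29]
[-1.02 -0.3   0.33  2.1   0.52  1.03  0.55]
[-1.16 -0.29  1.22  2.12  0.45  0.67  1.27]
[-1.15 -0.16  0.15  1.97  0.51  1.16  0.28]
[-0.95 -0.38  0.78  2.18  0.55  0.81  1.01]
real [-.96 -.30 .38 2.11 .51 .98 .65] [-1.13 -.25 1.21 2.12 .39 .65 1.32]
0.02 21
[[ 0.56  0.37 -0.41  2.02  0.36  0.31  1.33]
 [ 0.65  0.38 -0.53  2.01  0.5   0.33  1.2 ]
 [ 1.05  0.59 -1.13  1.99  1.09  0.6   0.72]
 [ 1.11  0.68 -1.27  1.98  1.19  0.71  0.65]
 [-0.42  0.43  0.87  2.09 -1.07  0.48  2.67]
 [ 0.98  0.53 -1.01  1.99  0.98  0.52  0.8 ]
 [ 0.87  0.46 -0.84  2.    0.83  0.44  0.92]
 [ 1.11  0.68 -1.27  1.98  1.19  0.71  0.65]
 [ 1.11  0.68 -1.27  1.98  1.19  0.71  0.65]
 [ 0.69  0.39 -0.58  2.01  0.56  0.35  1.15]
 [-0.    0.33  0.3   2.07 -0.53  0.31  2.17]
 [ 0.66  0.39 -0.54  2.01  0.52  0.34  1.19]
 [ 0.46  0.35 -0.28  2.03  0.2   0.29  1.48]
 [ 0.42  0.34 -0.23  2.03  0.13  0.29  1.54]]
0.12 21
[[ 0.58  0.17 -0.39  2.01  0.05  0.48  1.62]
 [-0.12  0.13  0.41  2.06 -0.26  0.48  1.92]
 [ 1.24  0.4  -1.26  1.97  0.69  0.63  1.06]
 [ 1.25  0.4  -1.27  1.97  0.71  0.64  1.05]
 [-0.64  0.19  1.04  2.09 -0.55  0.53  2.22]
 [ 1.25  0.4  -1.27  1.97  0.71  0.64  1.05]
 [ 0.15  0.14  0.1   2.04 -0.15  0.48  1.81]
 [ 1.25  0.4  -1.27  1.97  0.71  0.64  1.05]
 [ 1.25  0.4  -1.27  1.97  0.71  0.64  1.05]
 [ 0.84  0.21 -0.69  1.99  0.22  0.5   1.47]
 [-0.45  0.15  0.81  2.08 -0.42  0.5   2.08]
 [ 1.    0.26 -0.89  1.99  0.36  0.52  1.35]
 [-0.35  0.14  0.67  2.08 -0.36  0.5   2.02]
 [ 0.39  0.15 -0.17  2.03 -0.05  0.48  1.71]]
```

```bash
cat > plan.py <<'E'
from kin import *; from h import tool,holder
from scipy.spatial.transform import Slerp
np.set_printoptions(precision=2,suppress=True)
def run(q,wps,settle=1):
    for X,Rt in wps:
        x,r=F(q);n=int(np.ceil(max(np.linalg.norm(X-x)/.05,np.degrees((Rt*r.inv()).magnitude())/9,1)))
        sl=Slerp([0,1],R.concatenate([r,Rt]))
        for k in range(1,n+1): q=simrow(q,x+(X-x)*k/n,sl(k/n),n=3)
        for _ in range(settle): q=simrow(q,X,Rt)
    return q
E
cat > search.py <<'E'
from plan import *
from h import sense
from multiprocessing import Pool
q0=sense()["q"]
o=np.array([.6335,-.1851,.146]);y=-.13
H=(o+holder(y).apply([0,0,.12]),tool(y))
down=lambda a:R.from_matrix(np.c_[[-np.cos(a),-np.sin(a),0],[-np.sin(a),np.cos(a),0],[0,0,-1.]])
def wp(v):
    r,az,z,yw,t=v
    return np.array([r*np.cos(az),r*np.sin(az),z]), down(yw)*R.from_euler('y',t)
lo=np.array([.4,-.6,.35,-1.2,-.5]);hi=np.array([.85,1.2,.6,1.2,.5])
def trial(seed):
    g=np.random.default_rng(seed);v=g.uniform(lo,hi,(2,5)).round(1)
    q=run(q0,[(H[0]+H[1].apply([0,0,-.1]),H[1])]+[wp(a) for a in v]+[H],2)
    e=err(q,*H);c=abs(q[2])*.8+max(0,.0-q[1])*2
    return (c+10*np.linalg.norm(e),v,q)
if __name__=="__main__":
    with Pool() as p: res=p.map(trial,range(400),chunksize=5)
    res.sort(key=lambda a:a[0])
    for a in res[:6]:print(a[0],a[2]);print(a[1])
E
time timeout 500 python3 search.py
```

```text
0.3874718950744932 [-0.18  0.14  0.48  2.07 -0.29  0.49  1.95]
[[ 0.8  0.9  0.5 -0.5 -0.4]
 [ 0.6  0.1  0.4 -1.1  0.5]]
0.41448158616863384 [-0.21  0.14  0.52  2.07 -0.3   0.49  1.96]
[[ 0.7  1.2  0.4  0.  -0.3]
 [ 0.5  0.1  0.4 -0.2  0.5]]
0.44783662416754005 [-0.25  0.14  0.56  2.07 -0.32  0.49  1.98]
[[ 0.4  0.6  0.4 -0.8 -0.3]
 [ 0.7  0.2  0.4  0.1  0.2]]
0.46513380256852965 [-0.27  0.14  0.58  2.07 -0.33  0.49  1.98]
[[ 0.8  0.9  0.5 -0.6 -0.3]
 [ 0.6 -0.   0.4 -1.   0. ]]
0.4696800974986801 [-0.19  0.13  0.47  2.06 -0.25  0.49  1.89]
[[ 0.7  1.2  0.4 -0.8  0. ]
 [ 0.7  0.1  0.4  0.1  0.3]]
0.47892521062546944 [-0.25  0.13  0.56  2.07 -0.3   0.49  1.95]
[[ 0.5  1.1  0.4 -0.8 -0.2]
 [ 0.5  0.6  0.4  1.   0.4]]
real	0m24.896s
user	1m35.815s
sys	0m0.144s
```

```bash
cat > next.py <<'E'
from search import *
v=[[.4,.6,.4,-.8,-.3],[.7,.2,.4,.1,.2]]
W=[(H[0]+H[1].apply([0,0,-.1]),H[1])]+[wp(a) for a in v]+[H]
def rel(a,b): return (a[1].inv().apply(b[0]-a[0])/.025).round(1),((a[1].inv()*b[1]).as_rotvec()/np.radians(10)).round(2)
if __name__=="__main__":
    c=F(q0)
    for w in W: print(np.round(w[0],3),*rel(c,w)); c=w
    q=run(q0,W,2);print(q)
    ty=(np.array([.672,.216,0]),-.04)
    D=(o+holder(y).apply([0,0,.02]),H[1]); up=(H[0]+H[1].apply([0,0,-.06]),H[1])
    TC=np.array([.672,.2,.25])
    T=[(TC,down(-.04)),(TC-[0,0,.19],down(-.04))]
    for n,w in (("D",D),("up",up),("t0",T[0]),("t1",T[1]),("t0",T[0]),("H",H),("D",D),("up",up),("t0",T[0]),("t1",T[1])):
        q=run(q,[w],2);print(n,q,np.linalg.norm(err(q,*w)).round(4))
E
python3 next.py
```

```text
[ 0.53 -0.17  0.34] [-1.1 -0.4 -2.8] [-0.06  0.15 -0.01]
[0.33 0.23 0.4 ] [ 7.7 14.7 -6.8] [1.48 1.04 3.55]
[0.69 0.14 0.4 ] [-11.9   7.8   3.7] [-0.26  2.67 -5.2 ]
[ 0.58 -0.18  0.25] [  4.3 -12.2   6.9] [ 0.19 -3.93  1.33]
[-0.25  0.14  0.56  2.07 -0.32  0.49  1.98]
D [-0.06  0.34  0.36  2.07 -0.61  0.32  2.24] 0.0
up [-0.33  0.01  0.6   2.04 -0.12  0.61  1.79] 0.0
t0 [-0.62  0.57  0.44  1.35 -0.24  1.27  1.36] 0.0
t1 [-0.59  0.73  0.37  1.55 -0.31  0.92  1.42] 0.0
t0 [-0.62  0.57  0.44  1.35 -0.24  1.27  1.36] 0.0
H [-0.23  0.14  0.54  2.07 -0.31  0.49  1.97] 0.0
D [-0.04  0.34  0.35  2.07 -0.59  0.32  2.22] 0.0
up [-0.31  0.01  0.58  2.04 -0.12  0.61  1.79] 0.0
t0 [-0.61  0.57  0.41  1.35 -0.23  1.27  1.35] 0.0
t1 [-0.58  0.73  0.35  1.55 -0.29  0.91  1.4 ] 0.0
```

>>> step_arm --pt "-0.5 -0.2 -1.4 0 0.1 0 1" --pt "-1.1 -0.4 -2.8 -0.06 0.15 0 1" --pt "-1.1 -0.4 -2.8 -0.06 0.15 0 1"

```text
time_s: 3.2
ee_pos: [0.5325, -0.1725, 0.343]
ee_rot: [0.243, 0.065, 0.968, -0.016]
ft_force: [0.5, -0.2, -0.8]
opening: 0.0918
finger_force: 0.0
```

>>> step_arm --pt "0.8 1.5 -0.7 0.15 0.1 0.36 1" --pt "1.5 2.9 -1.4 0.3 0.2 0.71 1" --pt "2.3 4.4 -2 0.44 0.31 1.06 1" --pt "3.1 5.9 -2.7 0.59 0.42 1.42 1" --pt "3.9 7.4 -3.4 0.74 0.52 1.78 1" --pt "4.6 8.8 -4.1 0.89 0.62 2.13 1" --pt "5.4 10.3 -4.8 1.04 0.73 2.5 1" --pt "6.2 11.8 -5.4 1.18 0.83 2.84 1" --pt "7 13.2 -6.1 1.33 0.94 3.2 1" --pt "7.7 14.7 -6.8 1.48 1.04 3.55 1"

```text
time_s: 4.45
ee_pos: [0.3311, 0.2267, 0.3994]
ee_rot: [0.137, 0.387, 0.91, -0.059]
ft_force: [1.9, 0.4, 0.3]
opening: 0.0919
finger_force: 0.0
```

Run:
```python
from next import *
print(q0, F(q0)[0]); c=F(q0)
for w in W[1:]: print(*rel(c,w)); c=w
q=run(q0,W[2:],2);print(q)
```

```text
[-1.12 -0.05  0.11  1.8   0.3   1.48 -0.29] [0.33 0.23 0.4 ]
[-0. -0. -0.] [-0.02 -0.   -0.02]
[-11.9   7.8   3.7] [-0.26  2.67 -5.2 ]
[  4.3 -12.2   6.9] [ 0.19 -3.93  1.33]
[-0.16  0.14  0.46  2.06 -0.28  0.49  1.94]
```

>>> step_arm --pt "-1.5 1 0.5 -0.03 0.33 -0.65 1" --pt "-3 2 0.9 -0.07 0.67 -1.3 1" --pt "-4.5 2.9 1.4 -0.1 1 -1.95 1" --pt "-6 3.9 1.9 -0.13 1.33 -2.6 1" --pt "-7.4 4.9 2.3 -0.16 1.67 -3.25 1" --pt "-8.9 5.9 2.8 -0.2 2 -3.9 1" --pt "-10.4 6.8 3.2 -0.23 2.33 -4.55 1" --pt "-11.9 7.8 3.7 -0.26 2.67 -5.2 1" --pt "-11.9 7.8 3.7 -0.26 2.67 -5.2 1"

```text
time_s: 5.58
ee_pos: [0.6923, 0.1349, 0.3901]
ee_rot: [-0.105, -0.047, 0.993, -0.007]
ft_force: [-0.3, 0.1, 0.0]
opening: 0.0919
finger_force: 0.0
```

>>> step_arm --pt "0.5 -1.5 0.6 0.02 -0.5 0.17 1" --pt "1.1 -3 1.4 0.05 -1 0.33 1" --pt "1.6 -4.6 2.2 0.07 -1.5 0.5 1" --pt "2.1 -6.1 3 0.1 -2 0.67 1" --pt "2.7 -7.6 4 0.12 -2.5 0.83 1" --pt "3.2 -9.2 5 0.14 -3 1 1" --pt "3.8 -10.7 6 0.17 -3.5 1.17 1" --pt "4.3 -12.2 6.9 0.19 -3.93 1.33 1" --pt "4.3 -12.2 6.9 0.19 -3.93 1.33 1" --pt "4.3 -12.2 6.9 0.19 -3.93 1.33 1"

```text
time_s: 6.82
ee_pos: [0.5789, -0.1792, 0.2519]
ee_rot: [0.241, 0.064, 0.968, -0.015]
ft_force: [0.9, 0.9, 0.4]
opening: 0.092
finger_force: 0.0
```

Run:
```python
from next import *
from h import *
import pickle
print(q0,F(q0)[0],*rel(F(q0),H))
D=(o+holder(y).apply([0,0,.02]),H[1]);print(*rel(F(q0),D))
m=camera_model("wrist");im=capture("wrist");pickle.dump((m,im),open("w3.p","wb"))
cv2.imwrite("pics/w3.png",cv2.resize(im[100:300,130:390],None,fx=3,fy=3,interpolation=cv2.INTER_CUBIC))
```

```text
[-0.16  0.14  0.46  2.06 -0.29  0.49  1.94] [ 0.58 -0.18  0.25] [ 0.1  0.  -0. ] [ 0.   -0.   -0.02]
[0. 0. 4.] [ 0.   -0.   -0.02]
```

View pics/w3.png

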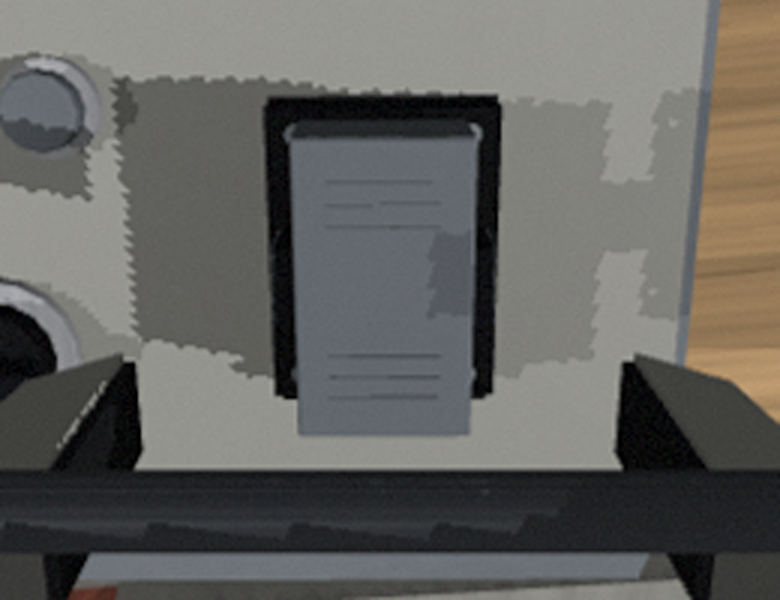

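The cover top is at (289,138)–(477,138)–(470,435)–(299,435) and the holder at x 264–499, y 97–396, so it's nearly centred between the fingers. Refit:

Run:
```python
from next import *
from h import *
import pickle
m,im=pickle.load(open("w3.p","rb"))
P=np.array([(-42,-24,50),(-42,24,50),(42,24,50),(42,-24,50),(-48,-35,12),(-48,35,12),(48,35,12),(48,-35,12)])/1000
px=(np.array([(290,138),(477,138),(470,434),(299,434),(265,98),(499,98),(492,396),(277,396)])+.5)/3-.5+[130,100]
f=lambda p:(proj(m,holder(p[3]).apply(P)+p[:3])-px).ravel()
s=least_squares(f,[.63,-.18,.148,-.124]);print(s.x.round(4),np.round(s.fun,1))
for z in(.02,):
  X=(s.x[:3]+holder(s.x[3]).apply([0,0,z]),tool(s.x[3]));a=F(q0)
  print((a[1].inv().apply(X[0]-a[0])/.025).round(2),rel(a,X)[1])
```

```text
[ 0.64 -0.19  0.14 -0.13] [ 0.   0.2 -0.1 -0.2 -0.2 -0.2  0.3  0.1 -0.2  0.3  0.7 -0.1 -0.2 -0.2
 -0.2  0.2]
[0.03 0.02 4.11] [-0.   -0.   -0.02]
```

>>> step_arm --pt "0.03 0.02 1.3 0 0 0 1" --pt "0.03 0.02 2.6 0 0 0 1" --pt "0.03 0.02 3.5 0 0 0 1" --pt "0.03 0.02 4 0 0 0 1" --pt "0.03 0.02 4 0 0 0 1"

```text
time_s: 7.5
ee_pos: [0.6253, -0.1847, 0.1622]
ee_rot: [0.24, 0.064, 0.968, -0.016]
ft_force: [-1.2, -0.8, 1.0]
opening: 0.0917
finger_force: 0.0
```

>>> step_arm --pt "0 0 0 0 0 0 0" --pt "0 0 0 0 0 0 0" --pt "0 0 0 0 0 0 0" --pt "0 0 0 0 0 0 0" --pt "0 0 0 0 0 0 0" --pt "0 0 0 0 0 0 0" --force 20

```text
time_s: 8.25
ee_pos: [0.6248, -0.1856, 0.163]
ee_rot: [0.241, 0.064, 0.968, -0.016]
ft_force: [-5.3, 1.7, 6.6]
opening: 0.0498
finger_force: 20.0
```

>>> step_arm --pt "0 0 -0.2 0 0 0 0" --pt "0 0 -0.7 0 0 0 0" --pt "0 0 -1.4 0 0 0 0" --pt "0 0 -2.2 0 0 0 0" --pt "0 0 -3.2 0 0 0 0" --pt "0 0 -4.4 0 0 0 0" --pt "0 0 -5.6 0 0 0 0" --pt "0 0 -6.4 0 0 0 0" --pt "0 0 -6.4 0 0 0 0" --pt "0 0 -6.4 0 0 0 0"

```text
time_s: 9.5
ee_pos: [0.5502, -0.1754, 0.3033]
ee_rot: [0.24, 0.064, 0.968, -0.016]
ft_force: [-0.6, -0.0, -1.1]
opening: 0.0496
finger_force: 20.0
```

```bash
cat > nt.py <<'E'
from next import *
from h import *
cv2.imwrite("pics/w4.png",cv2.resize(capture("wrist")[100:300,130:390],None,fx=3,fy=3,interpolation=cv2.INTER_CUBIC))
cv2.imwrite("pics/s4.png",cv2.resize(capture("side")[100:340,200:440],None,fx=2.5,fy=2.5,interpolation=cv2.INTER_CUBIC))
c=F(q0);print(q0,c[0])
# cover target in tray: tray frame (0,-.06); cover long axis along tray x ; hooked feet 9mm below lower edge
yt=-.04;t=place([.672,.216,yt],np.array([[0,-.055,0]]))[0]
for z in(.2,.06):
    w=(t+[0,0,z],down(yt));print(np.round(w[0],3),*rel(c,w));c=w
E
python3 nt.py
```

```text
[-0.26  0.02  0.53  2.04 -0.13  0.61  1.8 ] [ 0.55 -0.18  0.3 ]
[0.67 0.16 0.2 ] [-0.7 14.   5. ] [-0.13  2.79 -0.52]
[0.67 0.16 0.06] [0.  0.  5.6] [0. 0. 0.]
```

View pics/s4.png

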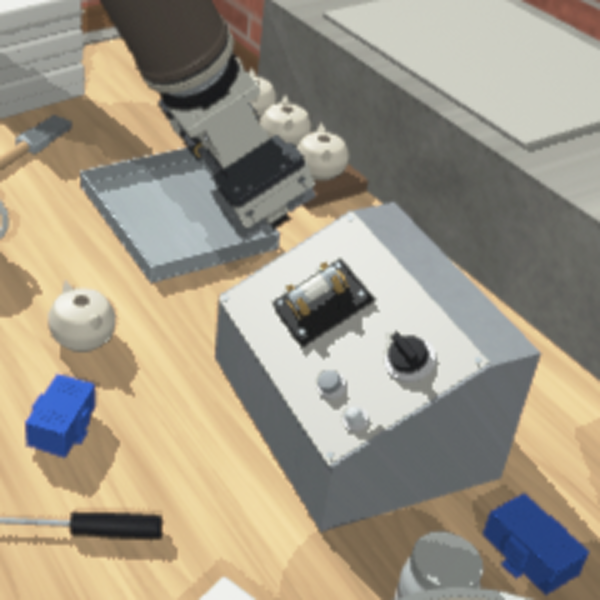

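The fuse is exposed in its clips at about (318,288) and the cover is in the gripper. Next: carry it to the tray.

>>> step_arm --pt "0 1.2 0 0 0.1 0 0" --pt "-0.1 2.8 0.3 0 0.4 -0.1 0" --pt "-0.2 4.4 0.8 0 0.7 -0.1 0" --pt "-0.3 6 1.4 -0.05 1 -0.2 0" --pt "-0.4 7.8 2 -0.08 1.4 -0.3 0" --pt "-0.5 9.6 2.8 -0.1 1.8 -0.4 0" --pt "-0.6 11.4 3.6 -0.12 2.2 -0.45 0" --pt "-0.65 13.2 4.4 -0.13 2.6 -0.5 0" --pt "-0.7 14.6 5 -0.13 2.79 -0.52 0" --pt "-0.7 14.6 5 -0.13 2.79 -0.52 0"

```text
time_s: 10.85
ee_pos: [0.6716, 0.1802, 0.1975]
ee_rot: [-0.003, 0.018, 1.0, 0.0]
ft_force: [0.2, -0.8, -1.4]
opening: 0.0492
finger_force: 20.0
```

```bash
cat > nt.py <<'E'
from next import *
from h import *
import sys
s=sense();c=F(q0);print(s["time_s"],q0,c[0],s["opening"])
yt=-.04;t=place([.672,.216,yt],np.array([[0,float(sys.argv[1]),0]]))[0]
w=(t+[0,0,float(sys.argv[2])],down(yt));print(np.round(w[0],3),*rel(c,w))
E
python3 nt.py -.04 .024
python3 - <<'E'
from h import *
cv2.imwrite("pics/s5.png",cv2.resize(capture("side")[110:290,170:410],None,fx=3.3,fy=3.3,interpolation=cv2.INTER_CUBIC))
E
```

```text
10.85 [-0.52  0.58  0.31  1.43 -0.19  1.16  1.35] [0.67 0.18 0.2 ] 0.04915411668076286
[0.67 0.18 0.02] [ 0.  -0.2  6.9] [ 0.   -0.03  0.03]
```

View pics/s5.png

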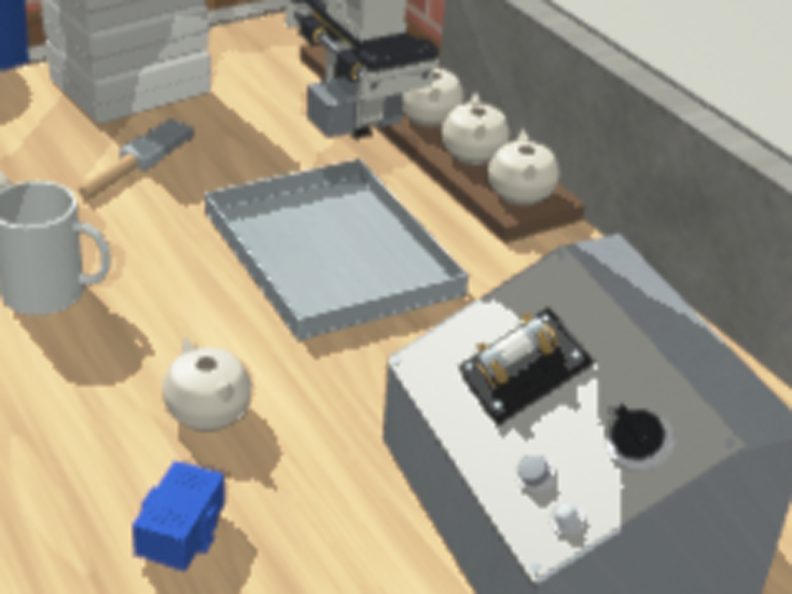

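The cover hangs level in the gripper over the tray (330,108). Lowering now.

>>> step_arm --pt "0 -0.1 1.6 0 0 0 0" --pt "0 -0.2 3.4 0 0 0 0" --pt "0 -0.2 5 0 0 0 0" --pt "0 -0.2 6.1 0 0 0 0" --pt "0 -0.2 6.6 0 0 0 0" --pt "0 -0.2 6.85 0 0 0 0" --pt "0 -0.2 6.85 0 0 0 0"

```text
time_s: 11.78
ee_pos: [0.6724, 0.1712, 0.0312]
ee_rot: [0.0, 0.02, 1.0, 0.0]
ft_force: [0.4, -0.0, -0.2]
opening: 0.0496
finger_force: 20.0
```

>>> step_arm --pt "0 0 0.15 0 0 0 0" --pt "0 0 0.3 0 0 0 0" --pt "0 0 0.3 0 0 0 0"

```text
time_s: 12.15
ee_pos: [0.6718, 0.1715, 0.0228]
ee_rot: [-0.0, 0.02, 1.0, 0.0]
ft_force: [-0.4, -0.5, 0.9]
opening: 0.049
finger_force: 20.0
```

>>> step_arm --pt "0 0 0.1 0 0 0 0" --pt "0 0 0.1 0 0 0 0.74" --pt "0 0 0.1 0 0 0 0.74" --pt "0 0 0.1 0 0 0 0.74" --pt "0 0 0.1 0 0 0 0.74"

```text
time_s: 12.78
ee_pos: [0.672, 0.1715, 0.0206]
ee_rot: [0.0, 0.02, 1.0, 0.0]
ft_force: [-0.4, 0.3, -0.5]
opening: 0.0679
finger_force: 0.0
```

>>> step_arm --pt "0 0 -0.6 0 0 0 0.74" --pt "0 0 -1.8 0 0 0 0.74" --pt "0 0 -3.6 0 0 0 0.74" --pt "0 0 -5.6 0 0 0 0.74" --pt "0 0 -7.4 0 0 0 0.74" --pt "0 0 -8.4 0 0 0 0.74" --pt "0 0 -8.4 0 0 0 0.74"

```text
time_s: 13.65
ee_pos: [0.6733, 0.1714, 0.2341]
ee_rot: [0.003, 0.02, 1.0, 0.001]
ft_force: [0.5, -0.5, -1.0]
opening: 0.0678
finger_force: 0.0
```

Run:
```python
from next import *
from h import *
s=sense();c=F(q0);print(s["time_s"],q0,c[0]);print(*rel(c,H))
a=capture("wrist");b=capture("side")[110:290,170:410]
im=np.zeros((600,800,3),np.uint8)
cv2.imwrite("pics/w6.png",np.hstack([cv2.resize(a,(400,300)),cv2.resize(b,(400,300))]))
```

```text
13.65 [-0.52  0.55  0.32  1.39 -0.18  1.22  1.35] [0.67 0.17 0.23]
[  3.3 -14.1  -0.8] [ 0.14 -2.77  0.5 ]
```

View pics/w6.png

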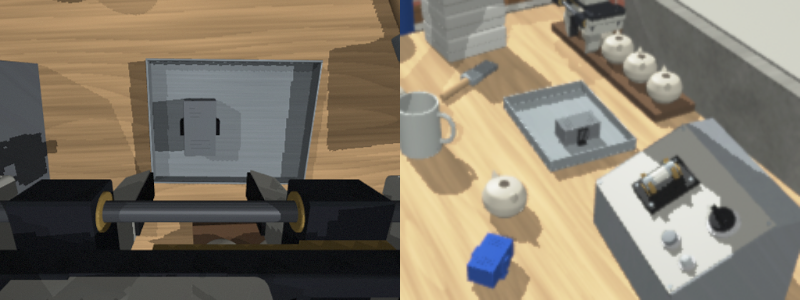

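The cover stands upright in the tray, left of the middle in the wrist view at (200,127). Now back to hover over the fuse.

>>> step_arm --pt "0.3 -1.4 -1 0 -0.2 0.05 0.6" --pt "0.6 -3 -1.6 0.02 -0.5 0.1 0.6" --pt "1 -4.8 -2 0.05 -0.8 0.15 0.6" --pt "1.5 -6.8 -2 0.07 -1.3 0.25 0.6" --pt "2 -8.8 -2 0.09 -1.8 0.3 0.6" --pt "2.5 -10.8 -1.6 0.11 -2.2 0.4 0.6" --pt "3 -12.6 -1.2 0.13 -2.6 0.45 0.6" --pt "3.3 -14.1 -0.8 0.14 -2.77 0.5 0.6" --pt "3.3 -14.1 -0.8 0.14 -2.77 0.5 0.6" --pt "3.3 -14.1 -0.8 0.14 -2.77 0.5 0.6"

```text
time_s: 15.0
ee_pos: [0.5752, -0.177, 0.2496]
ee_rot: [0.238, 0.063, 0.969, -0.016]
ft_force: [1.4, 0.2, -0.9]
opening: 0.055
finger_force: 0.0
```

Run:
```python
from next import *
from h import *
import pickle
s=sense();c=F(q0);print(s["time_s"],q0,c[0]);D=(np.array([.6253,-.1850,.1622]),H[1]);
print((c[1].inv().apply(D[0]-c[0])/.025).round(2),rel(c,D)[1])
m=camera_model("wrist");im=capture("wrist");pickle.dump((m,im),open("w7.p","wb"))
b=im[110:260,160:360]
# predicted seat / fuse ends / holder corners in crop px
P=np.array([(0,0,43),(-29,0,32),(29,0,32),(-48,-35,12),(-48,35,12),(48,35,12),(48,-35,12)])/1000
for oo in(o,):
  print(((proj(m,holder(y).apply(P)+oo)-[160,110]+.5)*4-.5).round(0))
cv2.imwrite("pics/w7.png",cv2.resize(b,None,fx=4,fy=4,interpolation=cv2.INTER_CUBIC))
```

```text
15.0 [-0.13  0.14  0.42  2.07 -0.26  0.49  1.92] [ 0.58 -0.18  0.25]
[-0.17 -0.05  4.04] [-0.01 -0.04  0.01]
[[385. 364.]
 [386. 215.]
 [385. 472.]
 [227. 111.]
 [545. 112.]
 [530. 511.]
 [241. 511.]]
```

View pics/w7.png

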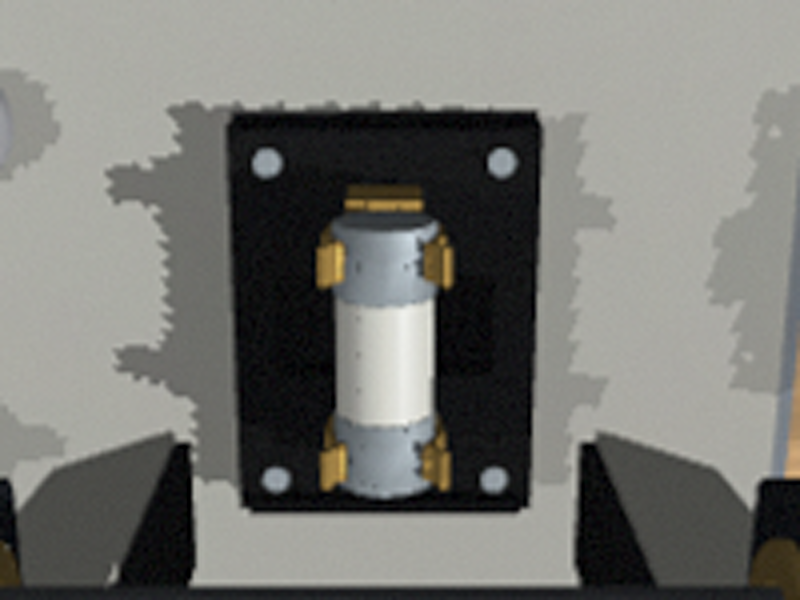

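The view shows the fuse centred at (385,360), matching the prediction to within 1 mm, and the fingers clear the clips. Descend and grip.

>>> step_arm --pt "-0.1 -0.05 1.2 0 -0.04 0 0.6" --pt "-0.17 -0.05 2.5 0 -0.04 0 0.6" --pt "-0.17 -0.05 3.5 0 -0.04 0 0.6" --pt "-0.17 -0.05 4.05 0 -0.04 0 0.6" --pt "-0.17 -0.05 4.05 0 -0.04 0 0.6"

```text
time_s: 15.68
ee_pos: [0.6258, -0.1847, 0.1618]
ee_rot: [0.242, 0.062, 0.968, -0.017]
ft_force: [-0.5, 0.1, -0.2]
opening: 0.0548
finger_force: 0.0
```

>>> step_arm --pt "0 0 0 0 0 0 0" --pt "0 0 0 0 0 0 0" --pt "0 0 0 0 0 0 0" --pt "0 0 0 0 0 0 0" --pt "0 0 0 0 0 0 0" --pt "0 0 0 0 0 0 0" --force 50

```text
time_s: 16.42
ee_pos: [0.6258, -0.1845, 0.1631]
ee_rot: [0.243, 0.062, 0.968, -0.016]
ft_force: [-2.7, 4.1, 5.1]
opening: 0.0196
finger_force: 50.0
```

>>> step_arm --pt "0 0 -0.1 0 0 0 0" --pt "0 0 -0.2 0 0 0 0" --pt "0 0 -0.35 0 0 0 0" --pt "0 0 -0.5 0 0 0 0" --pt "0 0 -0.7 0 0 0 0" --pt "0 0 -1 0 0 0 0" --pt "0 0 -1.4 0 0 0 0"

```text
time_s: 17.3
ee_pos: [0.609, -0.1841, 0.1943]
ee_rot: [0.243, 0.063, 0.968, -0.017]
ft_force: [-0.4, 0.6, -0.7]
opening: 0.0196
finger_force: 50.0
```

>>> step_arm --pt "0 0 -0.6 0 0 0 0" --pt "0 0 -1.5 0 0 0 0" --pt "0 0 -2.5 0 0 0 0" --pt "0 0 -3.5 0 0 0 0" --pt "0 0 -4.3 0 0 0 0" --pt "0 0 -4.6 0 0 0 0" --pt "0 0 -4.6 0 0 0 0"

```text
time_s: 18.18
ee_pos: [0.5556, -0.1762, 0.2956]
ee_rot: [0.243, 0.063, 0.968, -0.017]
ft_force: [-0.5, 0.1, -1.0]
opening: 0.02
finger_force: 50.0
```

```bash
python3 nt.py .06 .2
python3 - <<'E'
from h import *
a=capture("wrist")[100:300,130:390];b=capture("side")[110:290,170:410]
cv2.imwrite("pics/w8.png",np.hstack([cv2.resize(a,(400,308)),cv2.resize(b,(400,308))]))
E
```

```text
18.175 [-0.2   0.04  0.48  2.04 -0.15  0.58  1.82] [ 0.56 -0.18  0.3 ] 0.019968146510551142
[0.67 0.28 0.2 ] [-0.3 18.6  4.5] [-0.14  2.82 -0.5 ]
```

View pics/w8.png

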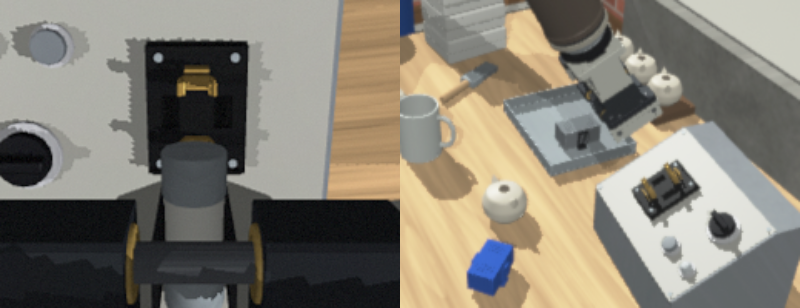

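The fuse is out and held, with the clips empty. Carrying it to the free half of the tray.

>>> step_arm --pt "0 1 0 0 0.1 0 0" --pt "0 2.6 0 0 0.4 -0.1 0" --pt "0 4.5 0.4 0 0.7 -0.1 0" --pt "-0.1 6.5 0.9 -0.05 1 -0.2 0" --pt "-0.1 8.7 1.5 -0.08 1.4 -0.3 0" --pt "-0.2 11 2.2 -0.1 1.8 -0.4 0" --pt "-0.2 13.2 3 -0.12 2.2 -0.45 0" --pt "-0.3 15.4 3.7 -0.13 2.5 -0.5 0" --pt "-0.3 17.4 4.3 -0.14 2.7 -0.5 0" --pt "-0.3 18.6 4.5 -0.14 2.82 -0.5 0"

```text
time_s: 19.52
ee_pos: [0.6743, 0.2801, 0.1944]
ee_rot: [-0.003, 0.019, 1.0, -0.0]
ft_force: [0.3, -0.5, -1.1]
opening: 0.0198
finger_force: 50.0
```

>>> step_arm --pt "0 0 0.8 0 0 0 0" --pt "0 0 2 0 0 0 0" --pt "0 0 3.4 0 0 0 0" --pt "0 0 4.6 0 0 0 0" --pt "0 0 5.4 0 0 0 0" --pt "0 0 5.8 0 0 0 0" --pt "0 0 6 0 0 0 0" --pt "0 0 6 0 0 0 0"

```text
time_s: 20.52
ee_pos: [0.6749, 0.2772, 0.0487]
ee_rot: [-0.001, 0.02, 1.0, 0.0]
ft_force: [-0.0, -0.5, -0.4]
opening: 0.0196
finger_force: 50.0
```

```bash
python3 nt.py .06 .01
```

```text
20.525 [-0.58  0.77  0.21  1.46 -0.18  0.93  1.21] [0.67 0.28 0.05] 0.019599706388784718
[0.67 0.28 0.01] [ 0.  -0.1  1.5] [ 0.   -0.01 -0.  ]
```

>>> step_arm --pt "0 0 0.6 0 0 0 0" --pt "0 0 1.1 0 0 0 0" --pt "0 0 1.4 0 0 0 0" --pt "0 0 1.5 0 0 0 0" --pt "0 0 1.5 0 0 0 0"

```text
time_s: 21.15
ee_pos: [0.6745, 0.2771, 0.0106]
ee_rot: [-0.001, 0.02, 1.0, 0.0]
ft_force: [-0.1, 0.2, -1.4]
opening: 0.0198
finger_force: 50.0
```

>>> step_arm --pt "0 0 0.1 0 0 0 0" --pt "0 0 0.12 0 0 0 0" --pt "0 0 0.12 0 0 0 0.25" --pt "0 0 0.12 0 0 0 0.3" --pt "0 0 0.12 0 0 0 0.4" --pt "0 0 0.12 0 0 0 0.5" --pt "0 0 0.12 0 0 0 0.5" --force 20

```text
time_s: 22.02
ee_pos: [0.6745, 0.2771, 0.0077]
ee_rot: [-0.001, 0.02, 1.0, 0.0]
ft_force: [-0.1, -0.2, -0.3]
opening: 0.0454
finger_force: 0.0
```

>>> step_arm --pt "0 0 -0.6 0 0 0 0.5" --pt "0 0 -1.8 0 0 0 0.5" --pt "0 0 -3.4 0 0 0 0.5" --pt "0 0 -5.2 0 0 0 0.5" --pt "0 0 -7 0 0 0 0.5" --pt "0 0 -7.6 0 0 0 0.5" --pt "0 0 -7.6 0 0 0 0.5" --pt "0 0 -7.6 0 0 0 0.5"

```text
time_s: 23.02
ee_pos: [0.674, 0.2768, 0.1961]
ee_rot: [-0.002, 0.02, 1.0, -0.0]
ft_force: [-0.2, -0.5, -0.1]
opening: 0.0455
finger_force: 0.0
```

Run:
```python
from h import *
a=capture("wrist");b=capture("side")[110:290,170:410];s=sense();print(s["time_s"],s["ee_pos"])
cv2.imwrite("pics/w9.png",np.hstack([cv2.resize(a,(400,300)),cv2.resize(b,(400,300))]))
```

```text
23.125 [0.67397096 0.27667528 0.19579255]
```

View pics/w9.png

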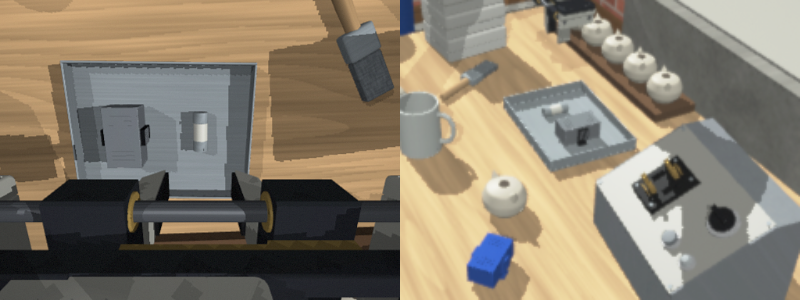

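The cover (125,135) and the fuse (200,132) both rest in the tray, and the gripper is clear. Handing in.

```bash
python3 -c "
from plant import *
print(job_done())"
```

```text
the job is handed in; nothing more can be done
None
```

The job is handed in: the last picture showed the cover and fuse at rest in the parts tray with the gripper clear, at 23 s of the 64 s allowed; the hand-in gave no verdict.

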